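# Clear the panel frame and drive its corner pegs home

### The arm

A 7-joint arm with a two-finger parallel gripper is mounted at the origin on the work surface. World frame = base frame: x ahead of the robot, y to its left, z up, the work surface at z = 0. Lengths are in m, angles in rad, forces in N, time in s.
With the tool pointing down it reaches from about 0.4 to 0.85 m from the base axis. Payload 10.4 kg.
Tool frame: the origin (TCP) lies at the very end of the fingers, on their centre line; the grasp point (between the pads) lies 19 mm behind it; z points along the fingers, y is the line along which they close (so a half turn about z gives the same grasp; the last joint's range is limited). The gripper opens to 87 mm and grips with 3 to 60 N. Pads are 19 mm wide; open, the fingers measure 117 mm over their backs; the gripper's body (75 mm by 190 mm) begins 51 mm behind the grasp point.
Start: joints at [1.207, 0.332, -0.065, 1.46, 0.022, 1.35, -0.088], TCP at [0.209, -0.589, 0.223] pointing down, gripper open.
Joint ranges: [-2.6, 2.6], [-0.5, 2.12], [-1.47, 1.34], [0.16, 2.42], [-1.27, 4.41], [0.06, 2.06], [-2.6, 2.6]. Speed limits (rad/s): [2.22, 2.22, 2.79, 2.79, 3.14, 3.14, 3.14].

### API

Orientations are given as a unit quaternion [x, y, z, w].
In Python, from bench import read_state, cams, workorder gives the robot as it stands.
- The arm moves only by the shell command python3 -m crank 'ROWS' [FORCE]. ROWS is text: rows parted by semicolons, each of 5 numbers parted by spaces: the shift along the tool's x, y, z scaled (see below), then the turn about the tool's z scaled (see below), then the opening, from -1 (shut) to 1 (fully open). In form: dx dy dz yaw jaw; .... A call has 1 to 10 rows; each row shifts and turns the commanded pose from where the row before left it, along the tool's axes as they then stand; what a row does not reach is not made up. The controller multiplies each number of a shift by 200 mm and each number of a turn by 90 degrees. A row lasts 1/10 s, in which the tool goes at most 50 mm and 8.59 degrees, less where a joint would pass 70% of its speed; a pose out of reach is approached as far as the arm can. A call with a number of a shift or a turn outside -1 to 1 is refused whole. A call with a gripper value outside its range is refused whole. The fingers move at their own pace and stop on an object; FORCE is the grip in N (left out, the last holds). Time passes only in rows, so rows that do not move let the fingers close. It gives the time, the measured TCP pose, the force, the opening and the grip force at its end, in the units of the state.
- read_state(): the state, without advancing time (a new reading comes with each control period).
- cams.camera(name): name is "scene" or "top"; returns a dict with "img" (420x560x3 uint8, blue, green, red), "K" (3x3 intrinsics, pixels), "xyz" and "attitude" of the camera in the world. Camera axes: x right, y down, z forward; pixel columns grow to the right and rows downward; lengths in m; the calibration is good to about 2 mm. A picture is of the moment at which its call begins. There is no depth.
- workorder.close_job(): hands the job in; it is judged then, once.
The state is a dict: "time": time; "joint_positions": joint angles; "joint_vel": joint speeds; "joint_torque": joint torques, N m; "ee_pos": TCP position; "eef_rot": TCP orientation; "ft_force": force on the tool from outside, world axes, zero at the start; "torque": the same for the moment, N m; "width": finger opening in m; "grip_force": force on a finger pad.
Only numpy, scipy, OpenCV 4.12 (cv2) and the standard library are available. Lean on these libraries where they do the work, as an engineer would, in place of code of your own. Each camera call takes 0.05 s, during which the arm holds its last target. There are 200 camera calls.

### The job

Get the panel frame ready and peg its corners: first slide the glue pot along the bench, never lifting or tipping it, to stand on the round cork mat, and put every wood offcut lying on the mat or the frame into the plywood tray. Only then, with the mallet in the gripper, drive all four corner pegs fully home (the mallet alone may push the pegs; do not press on the frame or pegs with the gripper), and finally stand the mallet back upright, on its striking face, in the middle of its felt pad. Leave the tin, the brush jar and the bottle alone.

Things in the scene. Friction and masses are not known exactly. Their poses are not given: they have to be found in the camera images.
- frame: Oblong frame of brown wood bars, 150 x 240 mm, lying flat and fixed to the bench. Bars 40 mm wide, 22 mm thick (top at z = 0.022). Origin: centre, at bench level; x across the short side, y along the long side. The opening inside is 70 mm (x) by 160 mm (y).
- peg1 (a joint): Drive-in depth of the pale wooden peg at the frame's corner (-55, -100 mm in the frame's x, y), m: 0 = standing highest (head underside 18 mm above the wood), 0.018 = fully home (head on the wood). Stiff fit: needs about 15 N to move and stays where it is left; it does not spring back. Starts between 0 and 0.006.
- peg2 (a joint): Drive-in depth of the pale wooden peg at the frame's corner (-55, +100 mm in the frame's x, y), m: 0 = standing highest (head underside 18 mm above the wood), 0.018 = fully home (head on the wood). Stiff fit: needs about 15 N to move and stays where it is left; it does not spring back. Starts between 0 and 0.006.
- peg3 (a joint): Drive-in depth of the pale wooden peg at the frame's corner (+55, -100 mm in the frame's x, y), m: 0 = standing highest (head underside 18 mm above the wood), 0.018 = fully home (head on the wood). Stiff fit: needs about 15 N to move and stays where it is left; it does not spring back. Starts between 0 and 0.006.
- peg4 (a joint): Drive-in depth of the pale wooden peg at the frame's corner (+55, +100 mm in the frame's x, y), m: 0 = standing highest (head underside 18 mm above the wood), 0.018 = fully home (head on the wood). Stiff fit: needs about 15 N to move and stays where it is left; it does not spring back. Starts between 0 and 0.006.
- peg1_top (a point): Centre of the top of peg1's round flat head (24 mm across, 6 mm thick, on a 16 mm shank); it moves with the peg. 6 mm above the wood when home.
- peg2_top (a point): Centre of the top of peg2's round flat head (24 mm across, 6 mm thick, on a 16 mm shank); it moves with the peg. 6 mm above the wood when home.
- peg3_top (a point): Centre of the top of peg3's round flat head (24 mm across, 6 mm thick, on a 16 mm shank); it moves with the peg. 6 mm above the wood when home.
- peg4_top (a point): Centre of the top of peg4's round flat head (24 mm across, 6 mm thick, on a 16 mm shank); it moves with the peg. 6 mm above the wood when home.
- pot: Lidded steel glue pot, 110 mm across, 58 mm to the top of the lid, about 0.65 kg, loose on the bench. Origin: centre of its underside. A handle (14 mm bar) sticks out along the pot's +y to 182 mm from the centre, its axis 60 mm above the bench. At the start it hangs over a corner peg and over whatever offcut lies at that end of the frame.
- pot_knob (a point): Top centre of the lid's round black knob (24 mm across, 26 mm high, fixed to the pot), 84 mm above the pot's underside.
- mat: Round cork mat, 150 mm across, let in flush with the bench top (no step). Origin: its centre. The pot's place.
- mallet: Mallet of about 0.5 kg, standing on one striking face: black rubber head 60 (x) x 46 (y) x 84 mm high, with a round wooden handle (24 mm thick) sticking out level along the mallet's +x to 155 mm from the head's centre, its axis 50 mm above the underside. Origin: centre of the head's underside, which is the striking face. Can be gripped across the head's 46 mm.
- mallet_top (a point): Centre of the top of the mallet's head, 84 mm above its underside.
- pad: Blue felt pad 100 (x) x 90 (y) x 6 mm thick, fixed to the bench; the mallet's place. Origin: centre of its underside.
- tray: Open plywood tray for offcuts, 215 (x) x 230 (y) x 45 mm high, walls and floor 6 mm, fixed. Origin: centre of its underside.
- offcut1: Pale wooden offcut, a plain strip 156 (x) x 32 (y) x 24 mm high, about 80 g; at the start it lies flat across the frame's two long bars. Origin: centre of its underside. May be absent.
- offcut2: Pale wooden offcut, a plain strip 170 (x) x 32 (y) x 24 mm high, about 80 g; at the start it lies flat across the frame's two long bars. Origin: centre of its underside. May be absent.
- offcut3: Pale wooden offcut, a plain strip 184 (x) x 32 (y) x 24 mm high, about 80 g; at the start it lies flat across the frame's two long bars. Origin: centre of its underside. May be absent.
- offcut4: Pale wooden offcut, a plain strip 140 (x) x 32 (y) x 24 mm high, about 80 g; at the start it lies flat on the cork mat, in the way of the pot. Origin: centre of its underside. May be absent.
- tin: Closed brass-coloured tin, 80 mm across, 110 mm high; bystander. Origin: centre of its underside.
- brush_jar: Glass jar with brushes, 80 mm across, up to 240 mm high; bystander. Origin: centre of its underside.
- bottle: Amber bottle, 64 mm across, 170 mm high; bystander. Origin: centre of its underside.
Not all that is in view belongs to the job. Leave any green or yellow look-alike of the offcut4 alone.

How it is judged:
By the outcome, as a careful person would: the job done as asked, in the order asked, and still so for the second after the job is handed in, with the robot touching nothing.
Of offcut1, offcut2, offcut3, offcut4 only 2 to 4 are there at a start; the rules pass over those that are not, and their reading is None.
At some moment in a run one of pot, offcut4 may be knocked a few centimetres aside while the robot is not near it.
It also fails if it takes over 210 s, if anything falls off the work surface, if the arm or the gripper's body presses on something with over 40 N, if the wrist force passes 120 N, or if a joint passes its speed limit or range.

## Working session

There is one attempt and no reset: what is moved stays moved. The work goes in short steps, Python scripts to look and compute and a shell command to move; the robot and the scene stay as the last step left them, time stands still between calls to the robot, and variables do not carry over. Pictures are saved under pics/ and viewed, at most 14 in all, crops included, and the job is handed in when it is done.

```bash
ls; mkdir -p pics; python3 - <<'E'
from bench import read_state, cams
import cv2,numpy as np
s=read_state(); print(s)
for n in ("scene","top"):
    c=cams.camera(n); cv2.imwrite(f"pics/{n}0.png",c["img"]); print(n,c["K"],c["xyz"],c["attitude"])
E
```

```text
pics
{'time': 0.0, 'joint_positions': array([ 1.20740128,  0.33285698, -0.06471559,  1.46096433,  0.02158788,
        1.3498967 , -0.08849777]), 'joint_vel': array([-2.55795059e-04,  9.47399282e-04, -5.60924108e-04, -9.65418091e-06,
       -1.31698989e-03,  1.24004446e-03, -9.69252484e-04]), 'joint_torque': array([-3.76840708e-04, -6.23252892e+01,  2.43697374e-02, -3.89902818e+01,
       -6.12728647e-02,  3.96821124e-02,  1.45487384e-04]), 'ee_pos': array([ 0.20877131, -0.58867833,  0.22175229]), 'eef_rot': array([ 9.85514150e-01,  1.69591713e-01, -1.46190425e-04, -7.00045927e-04]), 'ft_force': array([ 0.14861634,  0.47481057, -0.70595268]), 'torque': array([-0.00827881, -0.01147146,  0.00557759]), 'grip_force': 0.0, 'width': 0.0869999954278549}
scene [[403.61339884   0.         288.06611435]
 [  0.         403.61339884 211.30971178]
 [  0.           0.           1.        ]] [ 1.08252134 -0.57842186  1.36600877] [ 0.86340281  0.43354964 -0.11364773 -0.23163438]
top [[446.18770603   0.         286.37462075]
 [  0.         446.18770603 212.5468159 ]
 [  0.           0.           1.        ]] [ 0.18782892 -0.14727322  1.78111987] [-0.70010167  0.70964162 -0.05396079  0.05791936]
```

View pics/scene0.png

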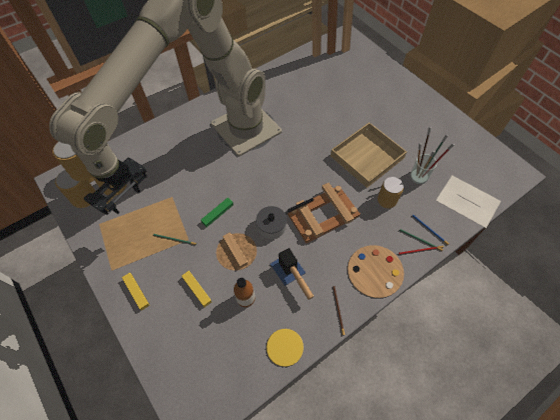

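View pics/top0.png

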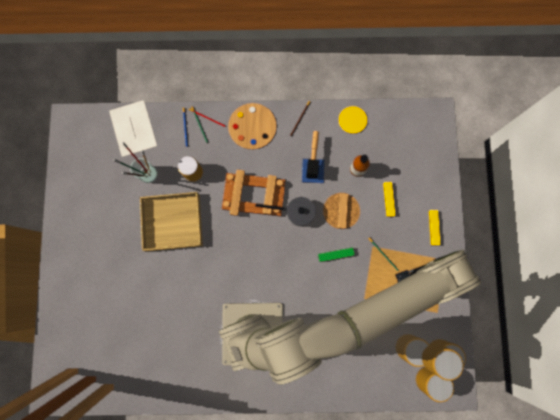

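Scene: pot (270,218) with its handle over the frame (323,210). There are two offcuts on the frame and one on the mat (236,250). The mallet is on the blue pad (289,265) and the tray is at (368,152). The yellow and green look-alikes are separate. Next I'll view enlarged crops.

```bash
python3 - <<'E'
import cv2,numpy as np
a=cv2.imread("pics/top0.png")[115:255,205:375]; b=cv2.imread("pics/scene0.png")[165:325,205:375]
cv2.imwrite("pics/crops.png",np.vstack([np.hstack([cv2.resize(a,(400,329),interpolation=2),cv2.resize(b,(400,329*1),interpolation=2)])]))
E
cat > h.py <<'E'
from bench import read_state, cams
import cv2,numpy as np
from scipy.spatial.transform import Rotation as R
def cam(n):
    c=cams.camera(n); c["R"]=R.from_quat(c["attitude"]).as_matrix(); return c
def ray(c,p):
    d=np.linalg.solve(c["K"],[p[0],p[1],1.]); return np.array(c["xyz"]),c["R"]@d
def onz(c,p,z):
    o,d=ray(c,p); return o+d*(z-o[2])/d[2]
def proj(c,X):
    q=c["K"]@(c["R"].T@(np.array(X)-c["xyz"])); return q[:2]/q[2]
def tri(c1,p1,c2,p2):
    o1,d1=ray(c1,p1);o2,d2=ray(c2,p2)
    t=np.linalg.lstsq(np.c_[d1,-d2],o2-o1,rcond=None)[0]
    a,b=o1+t[0]*d1,o2+t[1]*d2; return (a+b)/2,np.linalg.norm(a-b)
E
```

```text
(no output)
```

View pics/crops.png

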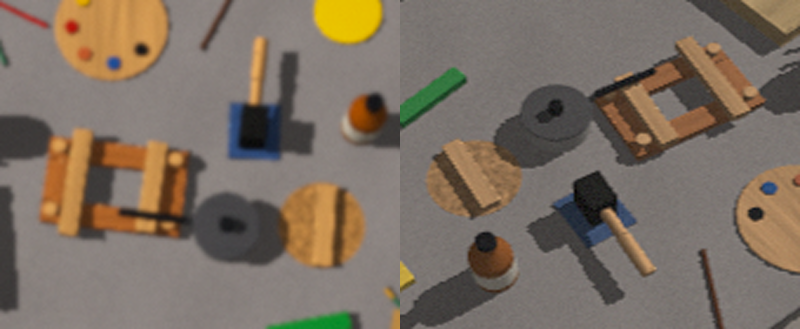

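```bash
python3 - <<'E'
import cv2,numpy as np
for n,pts in {"top":dict(offA=(237,193),offB=(270,194),offM=(343,211),frame=(253,181),mat=(332,212),padd=(308,180),head=(312,170),pot=(295,215),knob=(303,210),bench=(320,240),handle=(316,140),peg=(230,177),tray=(170,220),pegd=(280,182),shadow=(330,225)),"scene":dict(offA=(340,200),offM=(236,250),mat=(222,255),frame=(305,230),peg=(308,232),head=(289,262),pot=(265,225),pad=(300,270))}.items():
    im=cv2.cvtColor(cv2.imread(f"pics/{n}0.png"),cv2.COLOR_BGR2HSV)
    for k,(x,y) in pts.items(): print(n,k,im[y-1:y+2,x-1:x+2].reshape(-1,3).mean(0).round())
E
```

```text
top offA [ 16. 156. 194.]
top offB [ 16. 156. 201.]
top offM [ 16. 155. 205.]
top frame [ 13. 199. 170.]
top mat [ 16. 166. 183.]
top padd [109. 147. 113.]
top head [72. 25. 24.]
top pot [151.   7.  73.]
top knob [121.  17.  28.]
top bench [  9.  20. 137.]
top handle [ 16. 146. 166.]
top peg [ 16. 156. 208.]
top tray [ 19. 137. 193.]
top pegd [ 17. 155. 206.]
top shadow [ 13.  87. 155.]
scene offA [ 14. 116. 165.]
scene offM [ 15. 112. 168.]
scene mat [ 15. 117. 140.]
scene frame [ 13. 125. 116.]
scene peg [ 15. 112. 183.]
scene head [79. 24. 36.]
scene pot [67. 12. 65.]
scene pad [109. 107. 104.]
```

```bash
cat > seg.py <<'E'
from h import *
T=dict(img=None)
def blobs(c,box,lo,hi,amin=6,k=4):
    x0,y0,x1,y1=box
    im=cv2.resize(c["img"][y0:y1,x0:x1],None,fx=k,fy=k,interpolation=cv2.INTER_CUBIC)
    m=cv2.inRange(cv2.cvtColor(im,cv2.COLOR_BGR2HSV),np.array(lo),np.array(hi))
    m=cv2.morphologyEx(m,cv2.MORPH_OPEN,np.ones((3,3),np.uint8))
    out=[]
    for q in cv2.findContours(m,cv2.RETR_EXTERNAL,cv2.CHAIN_APPROX_NONE)[0]:
        a=cv2.contourArea(q)/k/k
        if a<amin: continue
        r=cv2.minAreaRect(q); M=cv2.moments(q)
        f=lambda p:(np.array(p)+.5)/k-.5+[x0,y0]
        out.append(dict(a=a,cen=f((M["m10"]/M["m00"],M["m01"]/M["m00"])),rc=f(r[0]),wh=np.array(r[1])/k,box=f(cv2.boxPoints(r))))
    return out
E
python3 - <<'E'
from seg import *
np.set_printoptions(precision=3,suppress=True)
t=cam("top");s=cam("scene")
def show(n,c,box,lo,hi,z,amin=6):
    for b in blobs(c,box,lo,hi,amin):
        print(n,"area%.0f"%b["a"],"cen",b["cen"].round(1),"wh",b["wh"].round(1),"w",onz(c,b["cen"],z)[:2],"rc",onz(c,b["rc"],z)[:2],"box",[tuple(onz(c,p,z)[:2].round(3)) for p in b["box"]])
show("T pale",t,(215,160,292,222),(10,100,188),(22,178,255),.046)
show("T mat off",t,(315,185,365,235),(10,100,193),(22,160,255),.024)
show("T frame+all",t,(215,160,292,222),(8,120,90),(22,255,255),.022,100)
show("T mat",t,(315,185,365,235),(8,60,80),(22,255,255),0,100)
show("T pad",t,(290,150,335,190),(100,90,60),(120,255,255),.006,20)
show("T head",t,(290,150,330,188),(0,0,0),(180,255,60),.084,20)
show("T knob",t,(285,190,325,230),(0,0,0),(180,255,40),.084,10)
show("T pot",t,(280,190,325,230),(0,0,0),(180,60,100),.058,20)
show("T tray",t,(130,185,210,260),(14,90,100),(24,255,255),.045,100)
show("S pale",s,(280,170,365,250),(8,90,150),(22,160,255),.046)
show("S mat off",s,(205,225,262,275),(8,80,155),(22,150,255),.024)
show("S pad",s,(265,240,320,290),(100,70,50),(120,255,255),.006,20)
show("S head",s,(265,240,320,290),(0,0,0),(180,255,60),.084,20)
show("S knob",s,(250,200,290,240),(0,0,0),(180,255,40),.084,5)
E
```

```text
T pale area23 cen [265.8 210.4] wh [8.  3.5] w [ 0.475 -0.058] rc [ 0.475 -0.059] box [(np.float64(0.469), np.float64(-0.042)), (np.float64(0.484), np.float64(-0.043)), (np.float64(0.481), np.float64(-0.075)), (np.float64(0.467), np.float64(-0.074))]
T pale area22 cen [225.3 203.2] wh [5.2 5.2] w [0.506 0.102] rc [0.506 0.102] box [(np.float64(0.516), np.float64(0.112)), (np.float64(0.516), np.float64(0.092)), (np.float64(0.495), np.float64(0.091)), (np.float64(0.495), np.float64(0.112))]
T pale area14 cen [279.1 182.1] wh [4.  4.2] w [ 0.588 -0.112] rc [ 0.588 -0.112] box [(np.float64(0.596), np.float64(-0.103)), (np.float64(0.596), np.float64(-0.12)), (np.float64(0.58), np.float64(-0.12)), (np.float64(0.58), np.float64(-0.103))]
T pale area186 cen [269.2 189.3] wh [ 7.6 28.8] w [ 0.559 -0.072] rc [ 0.559 -0.072] box [(np.float64(0.504), np.float64(-0.05)), (np.float64(0.62), np.float64(-0.064)), (np.float64(0.615), np.float64(-0.094)), (np.float64(0.5), np.float64(-0.08))]
T pale area21 cen [229.2 176.3] wh [5. 5.] w [0.615 0.087] rc [0.614 0.086] box [(np.float64(0.625), np.float6
[... 6428 characters left out ...]
.65  -0.275] rc [ 0.645 -0.269] box [(np.float64(0.595), np.float64(-0.29)), (np.float64(0.594), np.float64(-0.243)), (np.float64(0.694), np.float64(-0.249)), (np.float64(0.694), np.float64(-0.295))]
S head area419 cen [284.8 263.4] wh [23.1 30. ] w [ 0.653 -0.264] rc [ 0.654 -0.267] box [(np.float64(0.626), np.float64(-0.325)), (np.float64(0.6), np.float64(-0.221)), (np.float64(0.682), np.float64(-0.209)), (np.float64(0.705), np.float64(-0.312))]
S knob area39 cen [270.3 217.4] wh [6.2 9. ] w [ 0.477 -0.2  ] rc [ 0.478 -0.2  ] box [(np.float64(0.476), np.float64(-0.22)), (np.float64(0.459), np.float64(-0.188)), (np.float64(0.481), np.float64(-0.18)), (np.float64(0.498), np.float64(-0.212))]
```

Both views agree at the assumed heights. The mat offcut is at (0.475,-0.361) with its long axis at −6.6°. The frame centre is about (0.548,-0.005) at −7.4°, the mat centre (0.479,-0.362), and the tray (0.437,0.321) at +4.7°. The green and yellow strips are left alone; the wood-coloured one on the mat is the target. I'll take the mat offcut first.

```bash
python3 -m crank '0 0 0 0.0725 1; 0 0 0 0.0725 1; 0 0 0 0.0725 1; 0 0 0 0.0725 1; 0 0 0 0 1'
python3 -m crank '0.12 -0.129 0 0 1; 0.12 -0.129 0 0 1; 0.12 -0.129 0 0 1; 0.12 -0.129 0 0 1; 0.12 -0.129 0 0 1; 0.12 -0.129 0 0 1; 0.12 -0.129 0 0 1; 0.12 -0.129 0 0 1; 0.12 -0.129 0 0 1; 0.12 -0.129 0 0 1'
python3 -m crank '0 0 0 0 1; 0 0 0 0 1; 0 0 0 0 1'
cat > go.py <<'E'
# usage: go.py x y z heading_deg : total remaining shift in tool units (after turning), yaw units
import sys; from h import *
x,y,z,hd=map(float,sys.argv[1:5]); s=read_state()
M=R.from_quat(s["eef_rot"]).as_matrix(); h0=np.degrees(np.arctan2(M[1,0],M[0,0]))
yaw=-((hd-h0+180)%360-180); yaw=(yaw+90)%180-90 if len(sys.argv)<6 else yaw
h=np.radians(h0-yaw); d=np.array([x,y,z])-s["ee_pos"]
print("t%.1f"%s["time"],"pos",s["ee_pos"].round(4),"head%.1f tilt%.2f"%(h0,np.degrees(np.arccos(-M[2,2]))),"F",s["ft_force"].round(1),"w%.4f g%.1f"%(s["width"],s["grip_force"]),"j7 %.2f"%s["joint_positions"][6])
print("UNITS dx %.3f dy %.3f dz %.3f yaw %.3f"%((d[0]*np.cos(h)+d[1]*np.sin(h))/.2,(d[0]*np.sin(h)-d[1]*np.cos(h))/.2,-d[2]/.2,yaw/90), "dist %.3f"%np.hypot(d[0],d[1]))
E
python3 go.py 0.477 -0.361 0.006 -6.6
```

```text
time: 0.7
ee_pos: [0.209, -0.589, 0.2224]
eef_rot: [0.998, -0.058, -0.0, -0.0]
ft_force: [0.1, -0.1, 0.6]
width: 0.087
grip_force: 0.0
time: 1.7
ee_pos: [0.4778, -0.3592, 0.2226]
eef_rot: [0.998, -0.055, 0.0, 0.0]
ft_force: [0.6, 0.2, 0.1]
width: 0.087
grip_force: 0.0
time: 2.0
ee_pos: [0.4759, -0.3614, 0.2225]
eef_rot: [0.998, -0.057, -0.0, 0.0]
ft_force: [-0.6, 0.6, -0.4]
width: 0.0871
grip_force: 0.0
t2.0 pos [ 0.4759 -0.3614  0.2225] head-6.6 tilt0.04 F [-0.6  0.6 -0.4] w0.0871 g0.0 j7 -1.16
UNITS dx 0.005 dy -0.003 dz 1.082 yaw 0.000 dist 0.001
```

```bash
python3 -m crank '0 0 0.15 0 1; 0 0 0.15 0 1; 0 0 0.15 0 1; 0 0 0.15 0 1; 0 0 0.15 0 1; 0 0 0.15 0 1; 0 0 0.1 0 1; 0 0 0.06 0 1; 0 0 0.02 0 1; 0 0 0 0 1'
python3 -m crank '0 0 0 0 -1; 0 0 0 0 -1; 0 0 0 0 -1; 0 0 0 0 -1; 0 0 0 0 -1; 0 0 0 0 -1; 0 0 0 0 -1; 0 0 0 0 -1' 25
python3 -m crank '0 0 -0.1 0 -1; 0 0 -0.2 0 -1; 0 0 -0.2 0 -1; 0 0 -0.2 0 -1; 0 0 -0.2 0 -1; 0 0 -0.1 0 -1;0 0 0 0 -1'
python3 go.py 0.437 0.259 0.22 4.7
```

```text
time: 3.0
ee_pos: [0.4766, -0.3609, 0.0068]
eef_rot: [0.998, -0.058, 0.0, 0.0]
ft_force: [-0.6, 0.5, -0.4]
width: 0.0868
grip_force: 0.0
time: 3.8
ee_pos: [0.4768, -0.3603, 0.0066]
eef_rot: [0.998, -0.057, 0.0, 0.0]
ft_force: [0.2, 0.6, 0.4]
width: 0.032
grip_force: 25.0
time: 4.5
ee_pos: [0.4782, -0.3611, 0.2102]
eef_rot: [0.998, -0.057, 0.002, 0.002]
ft_force: [1.0, -0.6, -1.2]
width: 0.0318
grip_force: 25.0
t4.5 pos [ 0.4782 -0.3611  0.2102] head-6.6 tilt0.33 F [ 1.  -0.6 -1.2] w0.0318 g25.0 j7 -1.16
UNITS dx 0.049 dy -3.107 dz -0.049 yaw -0.125 dist 0.621
```

```bash
python3 -m crank '0 0 0 -0.0625 -1; 0 0 0 -0.0625 -1; 0.005 -0.1 0 0 -1; 0.005 -0.2 0 0 -1; 0.005 -0.2 0 0 -1; 0.005 -0.2 0 0 -1; 0.005 -0.2 0 0 -1; 0.005 -0.2 0 0 -1; 0.005 -0.2 0 0 -1; 0.005 -0.2 0 0 -1' >/dev/null
python3 -m crank '0.005 -0.2 0 0 -1; 0.005 -0.2 0 0 -1; 0.005 -0.2 0 0 -1; 0.005 -0.2 0 0 -1; 0.005 -0.2 0 0 -1; 0.005 -0.2 0 0 -1; 0.005 -0.2 0 0 -1; 0.005 -0.2 0 0 -1; 0 -0.1 0 0 -1; 0 -0.1 0 0 -1' > /dev/null
python3 -m crank '0 0 0 0 -1; 0 0 0 0 -1; 0 0 0 0 -1'
python3 go.py 0.442 0.259 0.017 4.7
python3 - <<'E'
from seg import *
np.set_printoptions(precision=3,suppress=True)
t=cam("top");s=cam("scene")
for n,c in(("top",t),("scene",s)): cv2.imwrite(f"pics/{n}1.png",c["img"])
a=t["img"][115:255,205:375]; b=s["img"][165:325,205:375]
cv2.imwrite("pics/c1.png",np.hstack([cv2.resize(a,(400,329),interpolation=2),cv2.resize(b,(400,376),interpolation=2)[:329]]))
for b in blobs(t,(315,185,365,235),(8,60,80),(22,255,255),100): print("mat T",b["cen"],b["wh"],onz(t,b["rc"],0))
for b in blobs(s,(205,225,262,275),(8,60,80),(22,255,255),100): print("mat S",b["cen"],b["wh"],onz(s,b["rc"],0))
E
```

```text
time: 6.8
ee_pos: [0.4392, 0.2977, 0.2059]
eef_rot: [0.999, 0.04, -0.0, 0.0]
ft_force: [-1.0, -1.3, -1.2]
width: 0.032
grip_force: 25.0
t6.8 pos [0.4392 0.2977 0.2059] head4.6 tilt0.07 F [-1.  -1.3 -1.2] w0.0320 g25.0 j7 -2.30
UNITS dx -0.002 dy 0.194 dz 0.945 yaw -0.001 dist 0.039
mat T [341.519 210.252] [37.901 36.895] [ 0.479 -0.362  0.   ]
mat S [235.809 251.755] [36.459 41.394] [ 0.48 -0.36  0.  ]
```

View pics/c1.png

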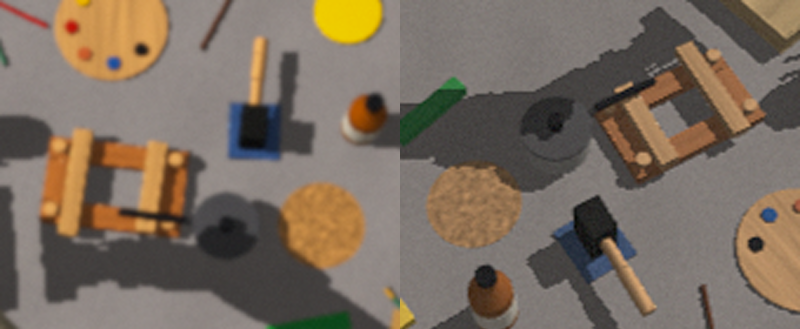

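The mat is clear at (0.4795,-0.361), agreed by both views. The offcut is in the gripper over the tray, so I'll place it.

```bash
python3 -m crank '0 0.1 0.1 0 -1; 0 0.094 0.15 0 -1; 0 0 0.15 0 -1; 0 0 0.15 0 -1; 0 0 0.15 0 -1; 0 0 0.1 0 -1; 0 0 0.08 0 -1; 0 0 0.05 0 -1; 0 0 0.02 0 -1; 0 0 0 0 -1'
python3 -m crank '0 0 0 0 0.1; 0 0 0 0 0.1; 0 0 0 0 0.1; 0 0 0 0 0.1; 0 0 -0.1 0 0.1; 0 0 -0.2 0 0.1; 0 0 -0.2 0 0.1; 0 0 -0.2 0 0.1; 0 0 -0.2 0 1; 0 0 0 0 1'
python3 - <<'E'
from seg import *
np.set_printoptions(precision=3,suppress=True)
t=cam("top");s=cam("scene")
for n,c in(("top",t),("scene",s)): cv2.imwrite(f"pics/{n}2.png",c["img"])
a=t["img"][185:240,250:340]; b=s["img"][190:245,245:335]
cv2.imwrite("pics/c2.png",np.vstack([cv2.resize(a,None,fx=5,fy=5,interpolation=2),cv2.resize(b,None,fx=5,fy=5,interpolation=2)]))
for n,c,box in(("T",t,(280,190,325,230)),("S",s,(250,200,290,240))):
    for v in (25,32,40):
        for b in blobs(c,box,(0,0,0),(180,255,v),5): print(n,v,b["a"],b["rc"],b["wh"],b["box"].round(1).tolist(),onz(c,b["rc"],.084))
E
```

```text
time: 7.9
ee_pos: [0.4424, 0.2602, 0.0166]
eef_rot: [0.999, 0.041, 0.0, -0.0]
ft_force: [0.6, 0.7, -1.1]
width: 0.0318
grip_force: 25.0
time: 8.9
ee_pos: [0.4443, 0.2619, 0.2019]
eef_rot: [0.999, 0.041, 0.004, -0.001]
ft_force: [0.2, 0.2, -1.0]
width: 0.0569
grip_force: 0.0
T 25 15.40625 [301.25  210.625] [4.5  4.25] [[299.1, 208.4], [303.4, 208.4], [303.4, 212.9], [299.1, 212.9]] [ 0.466 -0.197  0.084]
T 32 26.34375 [301.675 210.35 ] [6.037 5.926] [[297.7, 209.0], [303.0, 206.3], [305.7, 211.7], [300.4, 214.4]] [ 0.467 -0.199  0.084]
T 40 227.9375 [301.736 216.352] [20.463 16.957] [[289.1, 220.4], [295.4, 204.7], [314.4, 212.3], [308.0, 228.1]] [ 0.443 -0.198  0.084]
T 40 5.4375 [281.625 208.25 ] [1.75 4.  ] [[279.6, 207.4], [283.6, 207.4], [283.6, 209.1], [279.6, 209.1]] [ 0.476 -0.121  0.084]
S 25 11.0625 [270.38 216.98] [6.727 3.86 ] [[267.7, 214.1], [271.5, 213.3], [273.0, 219.8], [269.3, 220.7]] [ 0.476 -0.198  0.084]
S 32 33.65625 [270.5  216.75] [8.25 5.25] [[267.9, 212.6], [273.1, 212.6], [273.1, 220.9], [267.9, 220.9]] [ 0.475 -0.198  0.084]
S 40 45.0625 [270.125 216.875] [10.   6.5] [[266.9, 211.9], [273.4, 211.9], [273.4, 221.9], [266.9, 221.9]] [ 0.475 -0.199  0.084]
S 40 5.09375 [288.375 210.125] [3. 2.] [[287.4, 208.6], [289.4, 208.6], [289.4, 211.6], [287.4, 211.6]] [ 0.492 -0.129  0.084]
```

View pics/c2.png

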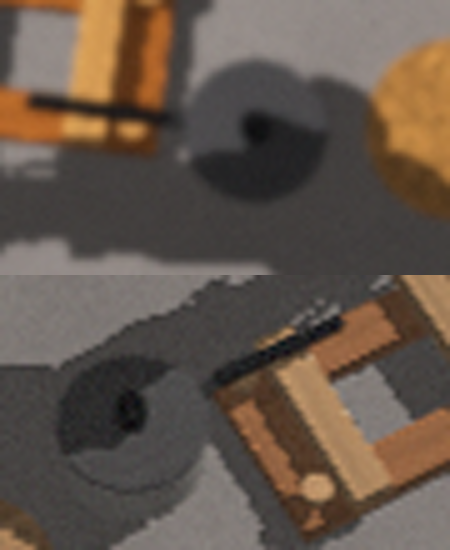

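Knob at top px (301.2,210.4) and scene px (270.4,217). After allowing for the knob's visible side, that gives (0.469,-0.198) with its top at 0.084. The handle points +y over the frame. Next I'll grip the knob with the jaws partly open so they clear the handle.

```bash
python3 -m crank '0 0 0 0.065 0.2; 0 0 0 0.065 0.2; 0 0.1 0 0 0.2; 0 0.1 0 0 0.2; 0 0.2 0 0 0.2; 0 0.2 0 0 0.2; 0 0.2 0 0 0.2; 0 0.2 0 0 0.2; 0 0.2 0 0 0.2; 0 0.2 0 0 0.2'>/dev/null
python3 -m crank '0 0.2 0 0 0.2; 0 0.2 0 0 0.2; 0 0.2 0 0 0.2; 0 0.1 0 0 0.2; 0 0.1 0 0 0.2; 0 0 0 0 0.2; 0 0 0 0 0.2'
python3 go.py 0.469 -0.198 0.063 -7
```

```text
time: 10.7
ee_pos: [0.3878, -0.1761, 0.1953]
eef_rot: [0.998, -0.062, -0.001, -0.0]
ft_force: [-0.2, 0.3, -0.5]
width: 0.0523
grip_force: 0.0
t10.7 pos [ 0.3878 -0.1761  0.1953] head-7.1 tilt0.13 F [-0.2  0.3 -0.5] w0.0523 g0.0 j7 -1.35
UNITS dx 0.416 dy 0.059 dz 0.662 yaw -0.001 dist 0.084
```

```bash
python3 -m crank '0.1 0.015 0 0 0.2; 0.2 0.03 0 0 0.2; 0.116 0.014 0 0 0.2; 0 0 0.15 0 0.2; 0 0 0.15 0 0.2; 0 0 0.1 0 0.2; 0 0 0.1 0 0.2; 0 0 0 0 0.2' 
python3 go.py 0.469 -0.198 0.063 -7
python3 - <<'E'
from seg import *
t=cam("top");s=cam("scene")
a=t["img"][175:245,240:330]; b=s["img"][175:245,235:325]
cv2.imwrite("pics/c3.png",np.hstack([cv2.resize(a,(400,311),interpolation=2),cv2.resize(b,(400,311),interpolation=2)]))
E
```

```text
time: 11.5
ee_pos: [0.4678, -0.1964, 0.0936]
eef_rot: [0.998, -0.06, -0.003, -0.001]
ft_force: [-0.1, -0.2, -0.4]
width: 0.0522
grip_force: 0.0
t11.5 pos [ 0.4678 -0.1964  0.0936] head-6.9 tilt0.31 F [-0.1 -0.2 -0.4] w0.0522 g0.0 j7 -1.44
UNITS dx 0.007 dy 0.007 dz 0.153 yaw 0.001 dist 0.002
```

View pics/c3.png

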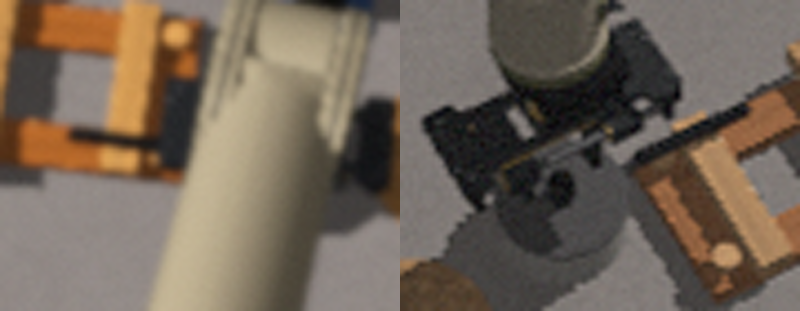

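The knob (scene crop 560,188) sits between the fingertips (505,185) and (600,150). I'll lower and grip.

```bash
python3 -m crank '0 0 0.05 0 0.2; 0 0 0.05 0 0.2; 0 0 0.03 0 0.2; 0 0 0.015 0 0.2; 0 0 0 0 0.2; 0 0 0 0 0.2' 
python3 -m crank '0 0 0 0 -1; 0 0 0 0 -1; 0 0 0 0 -1; 0 0 0 0 -1; 0 0 0 0 -1; 0 0 0 0 -1; 0 0 0 0 -1' 20
python3 go.py 0.4795 -0.361 0.064 -7
```

```text
time: 12.2
ee_pos: [0.4697, -0.1985, 0.0678]
eef_rot: [0.998, -0.061, 0.0, 0.0]
ft_force: [-0.1, -0.3, 0.8]
width: 0.0524
grip_force: 0.0
time: 12.9
ee_pos: [0.4697, -0.1978, 0.0676]
eef_rot: [0.998, -0.061, 0.0, -0.0]
ft_force: [-0.2, 3.2, 2.5]
width: 0.0234
grip_force: 20.0
t12.9 pos [ 0.4697 -0.1978  0.0676] head-7.0 tilt0.03 F [-0.2  3.2  2.5] w0.0234 g20.0 j7 -1.45
UNITS dx 0.148 dy 0.804 dz 0.018 yaw 0.000 dist 0.163
```

```bash
python3 -m crank '0.004 0.02 0 0 -1; 0.007 0.04 0 0 -1; 0.008 0.04 0 0 -1; 0.007 0.04 0 0 -1; 0.008 0.04 0 0 -1; 0.007 0.04 0 0 -1; 0.008 0.04 0 0 -1; 0.007 0.04 0 0 -1; 0.008 0.04 0 0 -1; 0.007 0.04 0 0 -1'
python3 go.py 0.4795 -0.361 0.0676 -7
python3 -m crank '0.008 0.04 0 0 -1; 0.008 0.04 0 0 -1; 0.008 0.04 0 0 -1; 0.008 0.04 0 0 -1; 0.008 0.04 0 0 -1; 0.008 0.04 0 0 -1; 0.008 0.04 0 0 -1; 0.007 0.04 0 0 -1; 0.007 0.04 0 0 -1; 0.007 0.04 0 0 -1'
python3 -m crank '0 0.014 0 0 -1; 0 0.01 0 0 -1;0 0 0 0 -1; 0 0 0 0 -1' |tail -3
python3 go.py 0.4795 -0.361 0.0676 -7
```

```text
time: 13.9
ee_pos: [0.4744, -0.2757, 0.0677]
eef_rot: [0.998, -0.061, -0.0, -0.0]
ft_force: [-0.4, 5.9, 3.8]
width: 0.0233
grip_force: 20.0
t13.9 pos [ 0.4744 -0.2757  0.0677] head-7.0 tilt0.03 F [-0.4  5.9  3.8] w0.0233 g20.0 j7 -1.32
UNITS dx 0.077 dy 0.420 dz 0.000 yaw -0.000 dist 0.085
time: 14.9
ee_pos: [0.4799, -0.3569, 0.0677]
eef_rot: [0.998, -0.061, -0.0, -0.0]
ft_force: [-0.6, 5.6, 4.2]
width: 0.0235
grip_force: 20.0
ft_force: [1.0, 3.8, 3.9]
width: 0.0233
grip_force: 20.0
t15.3 pos [ 0.4794 -0.3617  0.0677] head-7.0 tilt0.03 F [1.  3.8 3.9] w0.0233 g20.0 j7 -1.19
UNITS dx 0.000 dy -0.004 dz 0.000 yaw -0.000 dist 0.001
```

Now I'll release, rise, move aside and look.

```bash
python3 -m crank '0 0 0 0 0.2; 0 0 0 0 0.2; 0 0 0 0 0.2; 0 0 0 0 0.2; 0 0 -0.1 0 0.2; 0 0 -0.2 0 0.2; 0 0 -0.2 0 0.2; 0 0 -0.2 0 0.2'
python3 -m crank '0 -0.1 0 0 1; 0 -0.2 0 0 1; 0 -0.2 0 0 1; 0 -0.2 0 0 1; 0 -0.2 0 0 1; 0 -0.2 0 0 1; 0 -0.2 0 0 1; 0 -0.2 0 0 1; 0 -0.2 0 0 1; 0 -0.2 0 0 1' >/dev/null
python3 -m crank '0 -0.2 0 0 1; 0 -0.2 0 0 1; 0 -0.2 0 0 1; 0 -0.2 0 0 1; 0 -0.2 0 0 1; 0 -0.1 0 0 1; 0 0 0 0 1;0 0 0 0 1' |tail -6
python3 - <<'E'
from seg import *
np.set_printoptions(precision=3,suppress=True)
t=cam("top");s=cam("scene")
for n,c in(("top",t),("scene",s)): cv2.imwrite(f"pics/{n}3.png",c["img"])
a=t["img"][115:255,205:375]; b=s["img"][165:325,205:375]
cv2.imwrite("pics/c4.png",np.hstack([cv2.resize(a,(400,329),interpolation=2),cv2.resize(b,(400,376),interpolation=2)[:329]]))
for n,c,box,lo in(("T",t,(215,160,292,222),(10,100,188)),("S",s,(280,170,365,250),(8,90,150))):
    for b in blobs(c,box,lo,(22,178,255),10): print(n,"%.0f"%b["a"],b["wh"],onz(c,b["rc"],.046)[:2],[tuple(float(x) for x in onz(c,p,.046)[:2].round(3)) for p in b["box"]])
for n,c,box in(("T",t,(315,185,370,240)),("S",s,(205,220,270,280))):
    for b in blobs(c,box,(0,0,0),(180,255,32),5): print(n,"knob",b["a"],b["rc"],b["wh"],onz(c,b["rc"],.084))
    for b in blobs(c,box,(8,80,90),(22,255,255),10): print(n,"cork",b["a"],b["cen"])
E
python3 go.py 0.545 -0.068 0.03 -7.4
```

```text
time: 16.1
ee_pos: [0.4789, -0.3616, 0.2091]
eef_rot: [0.998, -0.061, -0.0, 0.0]
ft_force: [0.8, -1.3, 0.2]
width: 0.0522
grip_force: 0.0
time: 17.9
ee_pos: [0.5526, 0.2335, 0.2072]
eef_rot: [0.998, -0.061, -0.0, 0.0]
ft_force: [-0.6, 0.2, 0.5]
width: 0.087
grip_force: 0.0
T 13 [3.5 4.5] [ 0.478 -0.098] [(0.485, -0.089), (0.485, -0.107), (0.471, -0.107), (0.471, -0.089)]
T 40 [5.5  8.25] [ 0.478 -0.059] [(0.489, -0.043), (0.489, -0.076), (0.467, -0.075), (0.467, -0.043)]
T 65 [ 7.976 10.702] [0.484 0.071] [(0.465, 0.088), (0.508, 0.085), (0.504, 0.053), (0.461, 0.057)]
T 24 [5.75 5.5 ] [0.506 0.102] [(0.517, 0.113), (0.517, 0.092), (0.494, 0.091), (0.494, 0.113)]
T 17 [4.25 4.75] [ 0.589 -0.113] [(0.597, -0.103), (0.597, -0.122), (0.58, -0.122), (0.58, -0.103)]
T 85 [ 8.262 12.338] [ 0.593 -0.076] [(0.571, -0.056), (0.621, -0.064), (0.616, -0.097), (0.566, -0.089)]
T 26 [6.  5.5] [0.614 0.086] [(0.627, 0.097), (0.627, 0.075), (0.602, 0.075), (0.602, 0.097)]
T 92 [ 7.478 15.276] [0.611 0.05 ] [(0.583, 0.071), (0.645, 0.059), (0.638, 0.03), (0.577, 0.041)]
S 11 [3.   5.75] [0.756 0.002
[... 731 characters left out ...]
), (0.538, 0.109), (0.646, 0.092), (0.646, 0.03)]
S 25 [8.306 5.678] [0.515 0.098] [(0.496, 0.092), (0.5, 0.116), (0.534, 0.105), (0.531, 0.081)]
S 65 [10.973  8.333] [0.485 0.073] [(0.462, 0.059), (0.461, 0.095), (0.508, 0.087), (0.509, 0.052)]
T knob 45.0625 [343.375 206.875] [8.  7.5] [ 0.478 -0.36   0.084]
T knob 24.6875 [320.069 204.571] [11.287  2.76 ] [ 0.488 -0.27   0.084]
S knob 14.59375 [233.375 245.375] [4.  6.5] [ 0.491 -0.368  0.084]
S knob 45.3125 [260.852 231.965] [ 3.116 19.763] [ 0.505 -0.261  0.084]
S cork 16.375 [236.344 268.536]
t18.0 pos [0.553  0.2322 0.2074] head-7.1 tilt0.06 F [ 0.5 -0.1 -0.2] w0.0870 g0.0 j7 -2.31
UNITS dx 0.154 dy 1.494 dz 0.887 yaw 0.003 dist 0.300
```

View pics/c4.png

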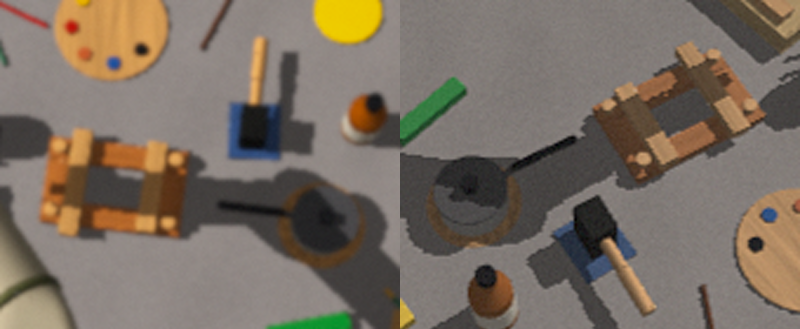

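The pot stands on the mat with the cork ring visible round it. The offcut A ends are top crop (80,135)/(70,230) and the B ends (155,148)/(150,230), giving A ≈ (0.552,0.059) and B ≈ (0.543,-0.070). Grip A next.

```bash
python3 -m crank '0 0.1 0 0.01 1; 0.03 0.15 0 0 1; 0.03 0.2 0 0 1; 0.03 0.2 0 0 1; 0.025 0.15 0 0 1; 0 0.057 0 0 1; 0 0 0 0 1;0 0 0 0 1' |head -2
python3 go.py 0.552 0.059 0.028 -8
python3 -m crank '0 0 0.1 0 1; 0 0 0.2 0 1; 0 0 0.2 0 1; 0 0 0.15 0 1; 0 0 0.1 0 1; 0 0 0.08 0 1; 0 0 0.05 0 1; 0 0 0 0 1; 0 0 0 0 1'
python3 go.py 0.552 0.059 0.028 -8
```

```text
time: 18.8
ee_pos: [0.5519, 0.0618, 0.2078]
t18.8 pos [0.5519 0.0618 0.2078] head-7.9 tilt0.04 F [-0.3  0.5  0.8] w0.0871 g0.0 j7 -1.99
UNITS dx 0.002 dy 0.014 dz 0.899 yaw 0.001 dist 0.003
time: 19.7
ee_pos: [0.5526, 0.0614, 0.0323]
eef_rot: [0.998, -0.069, 0.001, -0.0]
ft_force: [0.6, 0.1, -0.4]
width: 0.0872
grip_force: 0.0
t19.7 pos [0.5526 0.0614 0.0323] head-7.9 tilt0.06 F [ 0.6  0.1 -0.4] w0.0872 g0.0 j7 -2.07
UNITS dx -0.001 dy 0.012 dz 0.022 yaw 0.001 dist 0.002
```

```bash
python3 -m crank '0 0.012 0.02 0 1; 0 0 0 0 1; 0 0 0 0 -1; 0 0 0 0 -1; 0 0 0 0 -1; 0 0 0 0 -1; 0 0 0 0 -1; 0 0 0 0 -1; 0 0 0 0 -1; 0 0 0 0 -1' 25
python3 -m crank '0 0 -0.1 0 -1; 0 0 -0.2 0 -1; 0 0 -0.2 0 -1; 0 0 -0.2 0 -1; 0 0 -0.1 -0.07 -1; 0 0 0 -0.07 -1; 0 0 0 0 -1;0 0 0 0 -1' |tail -2
python3 go.py 0.437 0.321 0.02 4.7
```

```text
time: 20.7
ee_pos: [0.5517, 0.0585, 0.0275]
eef_rot: [0.998, -0.069, 0.0, 0.0]
ft_force: [-0.0, 0.2, -1.5]
width: 0.0315
grip_force: 24.9
width: 0.032
grip_force: 24.9
t21.5 pos [0.5513 0.0584 0.1869] head4.5 tilt0.06 F [-0.2  0.3 -0.9] w0.0320 g24.9 j7 -1.78
UNITS dx -0.462 dy -1.356 dz 0.835 yaw -0.002 dist 0.286
```

```bash
python3 -m crank '-0.03 -0.1 0 0 -1; -0.06 -0.17 0 0 -1; -0.06 -0.17 0 0 -1; -0.06 -0.17 0 0 -1; -0.06 -0.17 0 0 -1; -0.06 -0.17 0 0 -1; -0.06 -0.17 0 0 -1; -0.05 -0.15 0 0 -1; -0.022 -0.086 0 0 -1; 0 0 0 0 -1' |tail -2
python3 -m crank '0 0 0.1 0 -1; 0 0 0.2 0 -1; 0 0 0.2 0 -1; 0 0 0.15 0 -1; 0 0 0.1 0 -1; 0 0 0.05 0 -1; 0 0 0.03 0 -1; 0 0 0 0 -1' |head -2
python3 go.py 0.437 0.321 0.017 4.7
```

```text
width: 0.0318
grip_force: 24.9
time: 23.3
ee_pos: [0.4377, 0.3209, 0.0214]
t23.3 pos [0.4377 0.3209 0.0214] head4.6 tilt0.03 F [ 0.1  0.3 -0.9] w0.0317 g24.9 j7 -2.46
UNITS dx -0.004 dy -0.001 dz 0.022 yaw -0.001 dist 0.001
```

```bash
python3 -m crank '0 0 0.02 0 -1; 0 0 0 0 0.06; 0 0 0 0 0.06; 0 0 0 0 0.06; 0 0 0 0 0.06; 0 0 -0.1 0 0.06; 0 0 -0.2 0 0.06; 0 0 -0.2 0 0.06; 0 0 -0.2 0 0.06; 0 0 -0.2 0 1'|tail -2
python3 -m crank '0 0 0 0.07 1; 0 0 0 0.07 1; 0 0 0 0 1' |tail -1
python3 go.py 0.543 -0.070 0.028 -8
```

```text
width: 0.0492
grip_force: 0.0
grip_force: 0.0
t24.6 pos [0.4376 0.3213 0.1979] head-8.0 tilt0.04 F [ 0.4 -0.  -0.5] w0.0704 g0.0 j7 -2.55
UNITS dx 0.794 dy 1.864 dz 0.849 yaw -0.000 dist 0.405
```

```bash
python3 -m crank '0.04 0.1 0 0 1; 0.07 0.17 0 0 1; 0.07 0.17 0 0 1; 0.08 0.18 0 0 1; 0.08 0.18 0 0 1; 0.08 0.18 0 0 1; 0.08 0.18 0 0 1; 0.08 0.18 0 0 1; 0.08 0.18 0 0 1; 0.07 0.17 0 0 1'|tail -1
python3 -m crank '0.064 0.174 0 0 1; 0 0 0 0 1; 0 0 0.1 0 1; 0 0 0.2 0 1; 0 0 0.2 0 1; 0 0 0.15 0 1; 0 0 0.1 0 1; 0 0 0.03 0 1; 0 0 0 0 1; 0 0 0 0 1'
python3 go.py 0.543 -0.070 0.028 -8
```

```text
grip_force: 0.0
time: 26.6
ee_pos: [0.5442, -0.0696, 0.0427]
eef_rot: [0.998, -0.069, 0.001, 0.0]
ft_force: [-0.8, -0.1, 0.6]
width: 0.087
grip_force: 0.0
t26.6 pos [ 0.5442 -0.0696  0.0427] head-7.9 tilt0.09 F [-0.8 -0.1  0.6] w0.0870 g0.0 j7 -1.79
UNITS dx -0.006 dy 0.003 dz 0.074 yaw 0.002 dist 0.001
```

```bash
python3 -m crank '0 0 0.05 0 1; 0 0 0.024 0 1; 0 0 0 0 -1; 0 0 0 0 -1; 0 0 0 0 -1; 0 0 0 0 -1; 0 0 0 0 -1; 0 0 0 0 -1; 0 0 0 0 -1; 0 0 0 0 -1' 25
python3 -m crank '0 0 -0.1 0 -1; 0 0 -0.2 0 -1; 0 0 -0.2 0 -1; 0 0 -0.2 0 -1; 0 0 -0.1 -0.07 -1; 0 0 0 -0.07 -1; 0 0 0 -0.08 -1; 0 0 0 0 -1;0 0 0 0 -1' |tail -2
python3 go.py 0.432 0.379 0.018 12
```

```text
time: 27.6
ee_pos: [0.5434, -0.0699, 0.0268]
eef_rot: [0.998, -0.069, 0.0, 0.0]
ft_force: [0.1, -0.1, -0.2]
width: 0.0317
grip_force: 25.0
width: 0.0316
grip_force: 25.0
t28.5 pos [ 0.5432 -0.0699  0.1865] head11.7 tilt0.02 F [ 0.7  0.5 -0.6] w0.0316 g25.0 j7 -1.40
UNITS dx -0.077 dy -2.311 dz 0.843 yaw -0.004 dist 0.462
```

```bash
python3 -m crank '-0.005 -0.1 0 0 -1; -0.005 -0.17 0 0 -1; -0.005 -0.17 0 0 -1; -0.005 -0.18 0 0 -1; -0.005 -0.18 0 0 -1; -0.005 -0.18 0 0 -1; -0.005 -0.18 0 0 -1; -0.005 -0.18 0 0 -1; -0.005 -0.18 0 0 -1; -0.005 -0.18 0 0 -1' |tail -1
python3 -m crank '-0.009 -0.18 0 0 -1; -0.009 -0.18 0 0 -1; -0.009 -0.15 0 0 -1; 0 -0.1 0 0 -1; 0 0 0 0 -1; 0 0 0.1 0 -1; 0 0 0.2 0 -1; 0 0 0.2 0 -1; 0 0 0.15 0 -1; 0 0 0 0 -1' |tail -1
python3 go.py 0.432 0.379 0.018 12
```

```text
grip_force: 25.0
grip_force: 25.0
t30.5 pos [0.4317 0.3759 0.0526] head11.7 tilt0.43 F [-0.1 -0.2 -0.9] w0.0318 g25.0 j7 -2.41
UNITS dx 0.005 dy -0.015 dz 0.173 yaw -0.003 dist 0.003
```

```bash
python3 -m crank '0 0 0.1 0 -1; 0 0 0.05 0 -1; 0 0 0.02 0 -1; 0 0 0 0 -1;  0 0 0 0 0.06; 0 0 0 0 0.06; 0 0 0 0 0.06; 0 0 0 0 0.06; 0 0 -0.1 0 0.06; 0 0 -0.2 0 0.06'|tail -2
python3 -m crank '0 0 -0.2 0 0.06; 0 0 -0.2 0 0.06; 0 0 -0.2 0 0.06; 0 0 -0.2 0 0.06; 0 0.1 0 0.07 1; 0 0.2 0 0.08 1; 0 0.2 0 0.06 1; 0 0.2 0 0 1; 0 0.1 0 0 1; 0 0 0 0 1' |tail -1
python3 - <<'E'
from seg import *
np.set_printoptions(precision=3,suppress=True)
t=cam("top");s=cam("scene")
for n,c in(("top",t),("scene",s)): cv2.imwrite(f"pics/{n}5.png",c["img"])
a=t["img"][100:300,125:375]; b=s["img"][110:310,200:450]
cv2.imwrite("pics/c5.png",np.hstack([cv2.resize(a,(400,320),interpolation=2),cv2.resize(b,(400,320),interpolation=2)]))
for n,c,box in(("T",t,(290,150,330,188)),("S",s,(265,240,320,290))):
    for v in (40,50):
      for b in blobs(c,box,(0,0,0),(180,255,v),10): print(n,v,"head %.0f"%b["a"],b["wh"],b["box"].round(1).tolist())
    for b in blobs(c,(box[0]-5,box[1]-30,box[2]+10,box[3]+25),(8,90,100),(22,255,255),10): print(n,"handle",b["a"],b["rc"],b["wh"],b["box"].round(1).tolist())
E
python3 go.py 0.645 -0.255 0.2 0
```

```text
width: 0.0459
grip_force: 0.0
grip_force: 0.0
T 40 head 170 [11.079 17.438] [[306.7, 177.2], [307.9, 159.8], [318.9, 160.6], [317.7, 178.0]]
T 50 head 191 [12.14  17.977] [[306.4, 177.4], [307.6, 159.5], [319.7, 160.3], [318.5, 178.2]]
T handle 24.0625 [325.5   210.125] [4.5  5.75] [[322.6, 207.9], [328.4, 207.9], [328.4, 212.4], [322.6, 212.4]]
T handle 62.5625 [331.726 197.723] [ 5.895 18.418] [[323.1, 202.0], [336.3, 189.2], [340.4, 193.4], [327.2, 206.3]]
T handle 152.9375 [314.081 144.91 ] [ 6.081 29.341] [[309.5, 159.2], [312.6, 130.0], [318.7, 130.6], [315.5, 159.8]]
S 40 head 283 [22.634 16.685] [[274.1, 256.1], [288.2, 247.2], [300.3, 266.3], [286.2, 275.2]]
S 50 head 300 [22.948 17.302] [[273.5, 256.3], [288.1, 246.9], [300.5, 266.2], [286.0, 275.6]]
S handle 167.59375 [301.477 281.782] [36.835  5.691] [[289.3, 267.6], [294.2, 264.6], [313.6, 295.9], [308.8, 298.9]]
S handle 509.0 [310.14  218.152] [38.141 33.179] [[286.3, 209.8], [315.1, 193.4], [334.0, 226.5], [305.2, 242.9]]
t32.6 pos [0.4328 0.2205 0.2431] head-7.0 tilt0.05 F [-0.3  0.4  0.8] w0.0859 g0.0 j7 -2.28
UNITS dx 1.061 dy 2.377 dz 0.215 yaw -0.078 dist 0.521
```

View pics/c5.png

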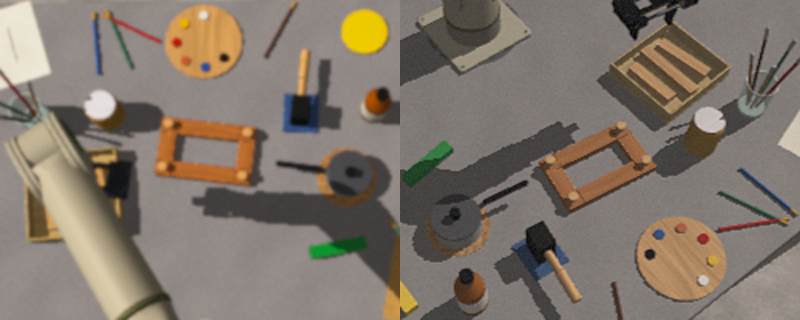

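The tray (scene crop 670,70) holds all three offcuts, the frame is clear, and the pot is on the mat. Next is mallet geometry.

```bash
python3 - <<'E'
from seg import *
np.set_printoptions(precision=4,suppress=True)
t=cam("top");s=cam("scene")
print("far top edge",onz(t,(313.5,160.2),.090),"near bottom",onz(t,(312.2,177.6),.006))
print("left bottom",onz(t,(307,177),.006),"left top",onz(t,(307.8,160),.09),"right top",onz(t,(319.2,160.5),.09),"right", onz(t,(318,178),.09))
a,b=onz(t,(312.5,159.5),.056),onz(t,(315.6,130.3),.056); d=b-a; print("handle T",a,b,np.degrees(np.arctan2(d[1],d[0])))
a,b=onz(s,(291.7,266.1),.056),onz(s,(311.2,297.4),.056); d=b-a; print("handle S",a,b,np.degrees(np.arctan2(d[1],d[0])))
print("tip tri",tri(t,(315.6,130.3),s,(311.2,297.4)))
# scene head silhouette : far/top corners
for p in ((274,256),(288,247),(300.3,266.2),(286,275.4)): print(p,onz(s,p,.09),onz(s,p,.006))
# pad outline
for n,c,box in(("T",t,(290,150,335,190)),("S",s,(265,240,320,290))):
    im=cv2.cvtColor(c["img"],cv2.COLOR_BGR2HSV); m=cv2.inRange(im,(95,70,40),(125,255,255)); y,x=np.nonzero(m[box[1]:box[3],box[0]:box[2]]); P=np.c_[x+box[0],y+box[1]].astype(np.float32)
    W=np.array([onz(c,p,.006)[:2] for p in P],np.float32)*1000
    r=cv2.minAreaRect(W); print(n,"pad",r)
E
```

```text
far top edge [ 0.6638 -0.2483  0.09  ] near bottom [ 0.6143 -0.2464  0.006 ]
left bottom [ 0.6171 -0.2252  0.006 ] left top [ 0.6649 -0.226   0.09  ] right top [ 0.6622 -0.2705  0.09  ] right [ 0.5922 -0.2641  0.09  ]
handle T [ 0.6763 -0.2464  0.056 ] [ 0.7976 -0.2616  0.056 ] -7.139118622945856
handle S [ 0.6659 -0.2441  0.056 ] [ 0.7939 -0.2591  0.056 ] -6.699401013490494
tip tri (array([ 0.7953, -0.261 ,  0.0628]), np.float64(0.0004246401967829835))
(274, 256) [ 0.6109 -0.2791  0.09  ] [ 0.5798 -0.2594  0.006 ]
(288, 247) [ 0.6124 -0.2204  0.09  ] [ 0.5814 -0.1968  0.006 ]
(300.3, 266.2) [ 0.6943 -0.2296  0.09  ] [ 0.6688 -0.2067  0.006 ]
(286, 275.4) [ 0.6919 -0.288   0.09  ] [ 0.6661 -0.2689  0.006 ]
T pad ((644.0763549804688, -248.17864990234375), (85.93687438964844, 96.46709442138672), 88.51358032226562)
S pad ((645.68701171875, -247.9222412109375), (87.45635223388672, 97.90753173828125), 86.03157806396484)
```

Mallet: handle heading −7°, tip triangulated at z=0.063 (text 0.056, agrees), head origin ≈ (0.640,-0.244). Pad centre (0.645,-0.248).

```bash
python3 -m crank '0.05 0.08 0 0 1; 0.1 0.16 0 0 1; 0.1 0.16 0 0 1; 0.1 0.16 0 0 1; 0.1 0.16 0 0 1; 0.1 0.16 0 0 1; 0.1 0.17 0 0 1; 0.1 0.17 0 0 1; 0.1 0.17 0 0 1; 0.1 0.17 0 0 1' |tail -1
python3 -m crank '0.1 0.17 0 0 1; 0.1 0.17 0 0 1; 0.1 0.16 0 0 1; 0.06 0.12 0 0 1; 0 0 0 0 1; 0 0 0.1 0 1; 0 0 0.2 0 1; 0 0 0.1 0 1; 0 0 0 0 1; 0 0 0 0 1' |tail -1
python3 go.py 0.640 -0.244 0.041 -7
```

```text
grip_force: 0.0
grip_force: 0.0
t34.7 pos [ 0.6402 -0.2432  0.1633] head-6.9 tilt0.04 F [0.3 0.8 1.4] w0.0868 g0.0 j7 -1.48
UNITS dx -0.001 dy 0.004 dz 0.612 yaw 0.001 dist 0.001
```

```bash
python3 -m crank '0 0 0.15 0 1; 0 0 0.15 0 1; 0 0 0.15 0 1; 0 0 0.1 0 1; 0 0 0.06 0 1; 0 0 0 0 1; 0 0 0 0 1'|tail -4
python3 -m crank '0 0 0 0 -1; 0 0 0 0 -1; 0 0 0 0 -1; 0 0 0 0 -1; 0 0 0 0 -1; 0 0 0 0 -1; 0 0 0 0 -1; 0 0 0 0 -1' 60
python3 go.py 0.640 -0.244 0.041 -7
```

```text
eef_rot: [0.998, -0.061, 0.001, 0.0]
ft_force: [0.7, 0.6, 0.0]
width: 0.0871
grip_force: 0.0
time: 36.2
ee_pos: [0.6395, -0.2447, 0.0408]
eef_rot: [0.998, -0.061, 0.0, 0.0]
ft_force: [-0.3, -0.2, 0.4]
width: 0.046
grip_force: 60.0
t36.2 pos [ 0.6395 -0.2447  0.0408] head-7.0 tilt0.01 F [-0.3 -0.2  0.4] w0.0460 g60.0 j7 -1.51
UNITS dx 0.002 dy -0.004 dz -0.001 yaw -0.000 dist 0.001
```

```bash
python3 -m crank '0 0 -0.05 0 -1; 0 0 -0.15 0 -1; 0 0 -0.2 0 -1; 0 0 -0.1 0 -1; 0 0 0 0 -1; 0 0 0 0 -1'|tail -5
python3 go.py 0.589 -0.113 0.09 -7
```

```text
ee_pos: [0.6389, -0.2444, 0.1397]
eef_rot: [0.998, -0.061, -0.001, -0.0]
ft_force: [-0.9, 0.5, -6.2]
width: 0.0456
grip_force: 60.0
t36.8 pos [ 0.6389 -0.2444  0.1397] head-7.0 tilt0.08 F [-0.9  0.5 -6.2] w0.0456 g60.0 j7 -1.49
UNITS dx -0.328 dy -0.622 dz 0.249 yaw -0.000 dist 0.141
```

```bash
python3 -m crank '-0.05 -0.1 0 0 -1; -0.08 -0.15 0 0 -1; -0.08 -0.15 0 0 -1; -0.08 -0.15 0 0 -1; -0.038 -0.072 0 0 -1; 0 0 0.1 0 -1; 0 0 0.1 0 -1; 0 0 0.03 0 -1; 0 0 0 0 -1;0 0 0 0 -1'|tail -5
python3 go.py 0.589 -0.113 0.0628 -7
python3 -m crank '0 0 0.02 0 -1; 0 0 0.02 0 -1; 0 0 0.02 0 -1; 0 0 0 0 -1'|tail -5
python3 -m crank '0 0 0.015 0 -1; 0 0 0.015 0 -1; 0 0 0.015 0 -1; 0 0 0 0 -1'|tail -5
```

```text
ee_pos: [0.5898, -0.1133, 0.095]
eef_rot: [0.998, -0.061, 0.0, -0.0]
ft_force: [0.5, -0.4, -5.5]
width: 0.0459
grip_force: 60.0
t37.8 pos [ 0.5898 -0.1133  0.095 ] head-7.0 tilt0.00 F [ 0.5 -0.4 -5.5] w0.0459 g60.0 j7 -1.69
UNITS dx -0.004 dy -0.001 dz 0.161 yaw -0.000 dist 0.001
ee_pos: [0.5892, -0.1131, 0.0821]
eef_rot: [0.998, -0.061, -0.0, -0.0]
ft_force: [-0.7, -0.2, -5.6]
width: 0.0458
grip_force: 60.0
ee_pos: [0.5898, -0.1131, 0.0742]
eef_rot: [0.998, -0.061, 0.0, 0.0]
ft_force: [-2.4, 0.1, 0.5]
width: 0.0457
grip_force: 60.0
```

```bash
for i in 1; do python3 -m crank '0 0 0.015 0 -1; 0 0 0.015 0 -1; 0 0 0 0 -1'|sed -n 2,4p; python3 -m crank '0 0 0.015 0 -1; 0 0 0.01 0 -1; 0 0 0 0 -1'|sed -n 2,4p;  python3 -m crank '0 0 0.01 0 -1; 0 0 0 0 -1'|sed -n 2,4p; done
```

```text
ee_pos: [0.5898, -0.1131, 0.0685]
eef_rot: [0.998, -0.061, 0.0, 0.0]
ft_force: [-2.7, -0.2, 3.6]
ee_pos: [0.5898, -0.1131, 0.0636]
eef_rot: [0.998, -0.061, 0.0, 0.0]
ft_force: [-4.2, 0.7, 4.7]
ee_pos: [0.5899, -0.1131, 0.0625]
eef_rot: [0.998, -0.061, 0.0, 0.0]
ft_force: [-8.1, 1.7, 13.7]
```

```bash
python3 -m crank '0 0 0.005 0 -1; 0 0 0 0 -1'|sed -n 2,4p; python3 -m crank '0 0 0.005 0 -1; 0 0 0 0 -1'|sed -n 2,4p;  python3 -m crank '0 0 0.005 0 -1; 0 0 0 0 -1'|sed -n 2,4p
```

```text
ee_pos: [0.59, -0.1131, 0.0625]
eef_rot: [0.998, -0.061, 0.0, 0.0]
ft_force: [-12.0, 1.4, 23.8]
ee_pos: [0.5901, -0.1131, 0.0624]
eef_rot: [0.998, -0.061, 0.001, 0.0]
ft_force: [-16.0, 1.8, 31.5]
ee_pos: [0.5904, -0.1132, 0.0623]
eef_rot: [0.998, -0.061, 0.001, 0.001]
ft_force: [-16.1, 3.1, 38.4]
```

Peg3 is home: a hard stop at TCP 0.0624 (underside 0.028). Next peg4.

```bash
python3 -m crank '0 0 -0.03 0 -1; 0 0 -0.12 0 -1; 0 0 -0.1 0 -1; 0 -0.1 0 0 -1; 0 -0.2 0 0 -1; 0 -0.2 0 0 -1; 0 -0.2 0 0 -1; 0 -0.2 0 0 -1; 0 -0.1 0 0 -1; 0 0 0 0 -1'|sed -n 2,4p
python3 -m crank '0 0 0 0 -1'|tail -1; python3 go.py 0.615 0.087 0.0626 -7
```

```text
ee_pos: [0.6136, 0.0906, 0.1073]
eef_rot: [0.998, -0.058, -0.0, -0.001]
ft_force: [0.5, -0.2, -6.5]
grip_force: 60.0
t41.1 pos [0.6139 0.0855 0.1071] head-7.0 tilt0.04 F [-0.4 -2.1 -6. ] w0.0457 g60.0 j7 -2.04
UNITS dx 0.005 dy -0.008 dz 0.223 yaw 0.000 dist 0.002
```

```bash
python3 -m crank '0.005 -0.008 0.05 0 -1; 0 0 0.05 0 -1; 0 0 0.02 0 -1; 0 0 0.015 0 -1; 0 0 0.015 0 -1; 0 0 0.015 0 -1; 0 0 0.015 0 -1; 0 0 0.015 0 -1; 0 0 0 0 -1'|sed -n 2,4p
python3 -m crank '0 0 0.012 0 -1; 0 0 0.012 0 -1; 0 0 0 0 -1'|sed -n 2,4p
python3 -m crank '0 0 0.01 0 -1; 0 0 0 0 -1'|sed -n 2,4p; python3 -m crank '0 0 0.005 0 -1; 0 0 0 0 -1'|sed -n 2,4p
```

```text
ee_pos: [0.6153, 0.0865, 0.0699]
eef_rot: [0.998, -0.061, 0.0, 0.0]
ft_force: [-4.5, -1.6, 3.5]
ee_pos: [0.6153, 0.0865, 0.0652]
eef_rot: [0.998, -0.061, 0.0, 0.0]
ft_force: [-4.4, -2.8, 4.3]
ee_pos: [0.6153, 0.0866, 0.0633]
eef_rot: [0.998, -0.061, 0.0, 0.0]
ft_force: [-6.4, -2.5, 6.6]
ee_pos: [0.6153, 0.0865, 0.0625]
eef_rot: [0.998, -0.061, 0.0, 0.0]
ft_force: [-7.3, -1.9, 8.7]
```

```bash
python3 -m crank '0 0 0.01 0 -1; 0 0 0 0 -1'|sed -n 2,4p; python3 -m crank '0 0 0.005 0 -1; 0 0 0 0 -1'|sed -n 2,4p; python3 -m crank '0 0 0.004 0 -1; 0 0 0 0 -1'|sed -n 2,4p
```

```text
ee_pos: [0.6155, 0.0866, 0.0624]
eef_rot: [0.998, -0.061, 0.0, 0.001]
ft_force: [-15.2, -4.3, 24.5]
ee_pos: [0.6156, 0.0866, 0.0624]
eef_rot: [0.998, -0.062, 0.001, 0.001]
ft_force: [-18.0, -4.7, 33.4]
ee_pos: [0.6156, 0.0866, 0.0623]
eef_rot: [0.998, -0.061, 0.001, 0.001]
ft_force: [-20.9, -4.9, 39.7]
```

Peg4 is home. Next peg2.

```bash
python3 -m crank '0 0 -0.03 0 -1; 0 0 -0.12 0 -1; 0 0 -0.1 0 -1; -0.1 0 0 0 -1; -0.15 0 0 0 -1; -0.15 0 0 0 -1; -0.1 -0.01 0 0 -1; -0.045 0 0 0 -1; 0 0 0 0 -1; 0 0 0 0 -1'|sed -n 2,4p
python3 go.py 0.507 0.102 0.0624 -7
python3 -m crank '0 0 0.05 0 -1; 0 0 0.05 0 -1; 0 0 0.02 0 -1; 0 0 0.015 0 -1; 0 0 0.015 0 -1; 0 0 0.015 0 -1; 0 0 0.015 0 -1; 0 0 0.015 0 -1; 0 0 0 0 -1'|sed -n 2,4p
python3 go.py 0.507 0.102 0.0624 -7
python3 -m crank '0 0 0.012 0 -1; 0 0 0.012 0 -1; 0 0 0 0 -1'|sed -n 2,4p
python3 -m crank '0 0 0.01 0 -1; 0 0 0 0 -1'|sed -n 2,4p
```

```text
ee_pos: [0.5084, 0.1019, 0.1075]
eef_rot: [0.998, -0.061, 0.001, -0.0]
ft_force: [0.1, -0.3, -5.7]
t44.3 pos [0.5084 0.1019 0.1075] head-7.0 tilt0.08 F [ 0.1 -0.3 -5.7] w0.0455 g60.0 j7 -2.07
UNITS dx -0.007 dy 0.000 dz 0.225 yaw -0.001 dist 0.001
ee_pos: [0.5073, 0.1022, 0.0688]
eef_rot: [0.998, -0.061, -0.0, 0.0]
ft_force: [-3.7, -1.3, 2.5]
t45.2 pos [0.5073 0.1022 0.0688] head-7.0 tilt0.03 F [-3.7 -1.3  2.5] w0.0456 g60.0 j7 -2.10
UNITS dx -0.001 dy 0.001 dz 0.032 yaw -0.000 dist 0.000
ee_pos: [0.5073, 0.1022, 0.064]
eef_rot: [0.998, -0.061, 0.0, 0.0]
ft_force: [-4.4, -1.3, 4.5]
ee_pos: [0.5074, 0.1022, 0.0624]
eef_rot: [0.998, -0.061, 0.0, 0.0]
ft_force: [-7.7, -1.3, 9.3]
```

```bash
python3 -m crank '0 0 0.01 0 -1; 0 0 0 0 -1'|sed -n 2,4p; python3 -m crank '0 0 0.005 0 -1; 0 0 0 0 -1'|sed -n 2,4p; python3 -m crank '0 0 0.003 0 -1; 0 0 0 0 -1'|sed -n 2,4p
python3 -m crank '0 0 -0.03 0 -1; 0 0 -0.12 0 -1; 0 0 -0.1 0 -1; 0 0.1 0 0 -1; 0 0.2 0 0 -1; 0 0.2 0 0 -1; 0 0.2 0 0 -1; 0 0.2 0 0 -1; 0 0.1 0 0 -1; 0 0 0 0 -1'|sed -n 2,4p
python3 -m crank '0 0 0 0 -1'|tail -1; python3 go.py 0.479 -0.098 0.0624 -7
```

```text
ee_pos: [0.5076, 0.1022, 0.0623]
eef_rot: [0.998, -0.061, 0.0, 0.001]
ft_force: [-14.8, -3.9, 32.0]
ee_pos: [0.5079, 0.1023, 0.0622]
eef_rot: [0.998, -0.061, 0.001, 0.001]
ft_force: [-17.9, -4.6, 41.9]
ee_pos: [0.5082, 0.1022, 0.0621]
eef_rot: [0.998, -0.061, 0.001, 0.001]
ft_force: [-20.0, -5.6, 46.6]
ee_pos: [0.4823, -0.1002, 0.1076]
eef_rot: [0.998, -0.064, 0.0, 0.001]
ft_force: [-0.1, 0.7, -5.0]
grip_force: 60.0
t47.4 pos [ 0.483  -0.0962  0.1077] head-7.1 tilt0.02 F [ 0.1  0.2 -5.5] w0.0456 g60.0 j7 -1.64
UNITS dx -0.019 dy 0.011 dz 0.226 yaw -0.001 dist 0.004
```

Peg2 is home. Now peg1.

```bash
python3 -m crank '-0.019 0.011 0.05 0 -1; 0 0 0.05 0 -1; 0 0 0.02 0 -1; 0 0 0.015 0 -1; 0 0 0.015 0 -1; 0 0 0.015 0 -1; 0 0 0.015 0 -1; 0 0 0.015 0 -1; 0 0 0 0 -1'|sed -n 2,4p
python3 -m crank '0 0 0.012 0 -1; 0 0 0.012 0 -1; 0 0 0 0 -1'|sed -n 2,4p
python3 -m crank '0 0 0.01 0 -1; 0 0 0 0 -1'|sed -n 2,4p;python3 -m crank '0 0 0.008 0 -1; 0 0 0 0 -1'|sed -n 2,4p;python3 -m crank '0 0 0.004 0 -1; 0 0 0 0 -1'|sed -n 2,4p
```

```text
ee_pos: [0.479, -0.0978, 0.0694]
eef_rot: [0.998, -0.061, 0.0, 0.0]
ft_force: [-2.9, 1.4, 3.0]
ee_pos: [0.4791, -0.0978, 0.0646]
eef_rot: [0.998, -0.061, 0.0, 0.0]
ft_force: [-4.6, 1.1, 3.4]
ee_pos: [0.4791, -0.0978, 0.0627]
eef_rot: [0.998, -0.061, 0.0, 0.0]
ft_force: [-3.8, 1.5, 5.2]
ee_pos: [0.4792, -0.0978, 0.0623]
eef_rot: [0.998, -0.061, 0.0, 0.0]
ft_force: [-11.1, 3.3, 20.9]
ee_pos: [0.4793, -0.0978, 0.0622]
eef_rot: [0.998, -0.061, 0.0, 0.0]
ft_force: [-15.3, 3.5, 30.9]
```

```bash
python3 -m crank '0 0 0.004 0 -1; 0 0 0 0 -1'|sed -n 2,4p; python3 -m crank '0 0 -0.03 0 -1; 0 0 -0.12 0 -1; 0 0 -0.15 0 -1; 0 0 -0.1 0 -1; 0 0 0 0 -1; 0 0 0 0 -1'|tail -1; python3 go.py 0.6445 -0.248 0.0412 -7
```

```text
ee_pos: [0.4794, -0.0978, 0.0621]
eef_rot: [0.998, -0.061, 0.0, 0.0]
ft_force: [-18.0, 3.3, 39.7]
grip_force: 60.0
t50.0 pos [ 0.4787 -0.0981  0.1381] head-7.0 tilt0.01 F [ 0.7 -0.2 -6. ] w0.0456 g60.0 j7 -1.62
UNITS dx 0.914 dy 0.643 dz 0.484 yaw -0.000 dist 0.224
```

```bash
python3 -m crank '0.07 0.05 0 0 -1; 0.12 0.08 0 0 -1; 0.14 0.1 0 0 -1; 0.14 0.1 0 0 -1; 0.14 0.1 0 0 -1; 0.14 0.1 0 0 -1; 0.1 0.07 0 0 -1; 0.064 0.043 0 0 -1; 0 0 0 0 -1; 0 0 0 0 -1'|tail -1
python3 go.py 0.6445 -0.248 0.0412 -7
python3 - <<'E'
from seg import *
t=cam("top");s=cam("scene")
a=t["img"][115:255,205:375]; b=s["img"][165:325,205:375]
cv2.imwrite("pics/c6.png",np.hstack([cv2.resize(a,(400,329),interpolation=2),cv2.resize(b,(400,376),interpolation=2)[:329]]))
E
```

```text
grip_force: 60.0
t51.0 pos [ 0.6436 -0.2475  0.1362] head-7.0 tilt0.20 F [-0.3  0.  -4.4] w0.0454 g60.0 j7 -1.47
UNITS dx 0.005 dy 0.002 dz 0.475 yaw -0.000 dist 0.001
```

View pics/c6.png

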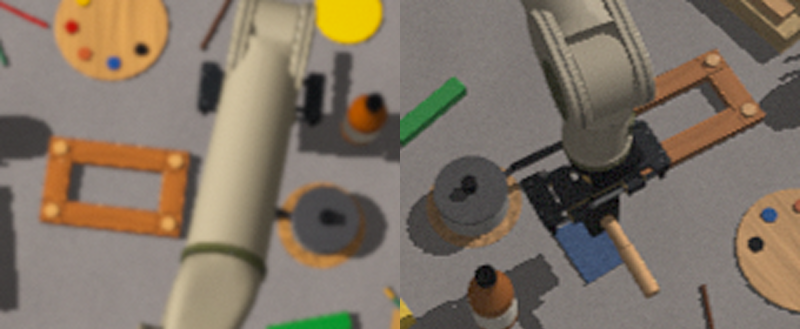

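Pegs look low and even (top crop 60,147; 175,160; 50,210; 168,223), and the pot is still on the mat. Now I'll set the mallet down.

```bash
python3 -m crank '0.005 0.002 0.1 0 -1; 0 0 0.12 0 -1; 0 0 0.1 0 -1; 0 0 0.08 0 -1; 0 0 0.04 0 -1; 0 0 0.02 0 -1; 0 0 0 0 -1; 0 0 0 0 -1'|sed -n 2,4p; python3 go.py 0.6445 -0.248 0.0410 -7
```

```text
ee_pos: [0.6461, -0.2487, 0.0478]
eef_rot: [0.998, -0.061, 0.001, 0.0]
ft_force: [0.9, 0.2, -4.8]
t51.9 pos [ 0.6461 -0.2487  0.0478] head-7.0 tilt0.09 F [ 0.9  0.2 -4.8] w0.0459 g60.0 j7 -1.48
UNITS dx -0.008 dy -0.002 dz 0.034 yaw -0.000 dist 0.002
```

```bash
python3 -m crank '0 0 0.015 0 -1; 0 0 0.01 0 -1; 0 0 0.004 0 -1; 0 0 0 0 -1; 0 0 0 0 -1'|sed -n 2,4p; python3 -m crank '0 0 0.004 0 -1; 0 0 0 0 -1'|sed -n 2,4p
```

```text
ee_pos: [0.6455, -0.2485, 0.041]
eef_rot: [0.998, -0.061, 0.0, 0.0]
ft_force: [-0.6, 0.8, -5.6]
ee_pos: [0.6456, -0.2485, 0.0409]
eef_rot: [0.998, -0.061, 0.0, 0.0]
ft_force: [-4.3, 2.0, 3.0]
```

```bash
python3 -m crank '0 0 0 0 0; 0 0 0 0 0.5; 0 0 0 0 1; 0 0 0 0 1; 0 0 0 0 1; 0 0 0 0 1; 0 0 0 0 1; 0 0 0 0 1' |tail -2
python3 -m crank '0 0 -0.03 0 1; 0 0 -0.1 0 1; 0 0 -0.2 0 1; 0 0 -0.2 0 1; 0 0 -0.2 0 1; 0 0 -0.2 0 1; 0 -0.1 0 0 1; -0.05 -0.2 0 0 1; -0.05 -0.2 0 0 1; -0.05 -0.2 0 0 1'|sed -n 1,2p
python3 -m crank '-0.05 -0.2 0 0 1; -0.05 -0.2 0 0 1; -0.05 -0.2 0 0 1; -0.05 -0.2 0 0 1; -0.05 -0.2 0 0 1; -0.05 -0.2 0 0 1; -0.05 -0.1 0 0 1; 0 0 0 0 1; 0 0 0 0 1; 0 0 0 0 1'|sed -n 1,2p
python3 - <<'E'
from seg import *
np.set_printoptions(precision=3,suppress=True)
t=cam("top");s=cam("scene")
a=t["img"][100:300,125:375]; b=s["img"][130:310,205:430]
cv2.imwrite("pics/c7.png",np.hstack([cv2.resize(a,(400,320),interpolation=2),cv2.resize(b,(400,320),interpolation=2)]))
for n,c,box in(("T",t,(215,160,292,222)),("S",s,(280,170,365,250))):
    for b in blobs(c,box,(8,90,150),(22,178,255),8): print(n,"peg %.0f"%b["a"],b["cen"],onz(c,b["cen"],.028)[:2])
T=[[],[]]
pegs=[(0.507,.102),(.615,.087),(.589,-.113),(.479,-.098)]
A=blobs(t,(215,160,292,222),(8,90,150),(22,178,255),8);B=blobs(s,(280,170,365,250),(8,90,150),(22,178,255),8)
for p in pegs:
    f=lambda c,L:min(L,key=lambda b:np.hypot(*(onz(c,b["cen"],.03)[:2]-p)))["cen"]
    print("peg tri",tri(t,f(t,A),s,f(s,B)))
for b in blobs(t,(290,150,330,188),(0,0,0),(180,255,40),10): print("head",b["box"].round(1).tolist())
for n,c,box in(("T",t,(290,150,335,190)),("S",s,(265,240,320,290))):
    im=cv2.cvtColor(c["img"],cv2.COLOR_BGR2HSV); m=cv2.inRange(im,(95,70,40),(125,255,255)); y,x=np.nonzero(m[box[1]:box[3],box[0]:box[2]]); P=np.c_[x+box[0],y+box[1]].astype(np.float32)
    print(n,"pad",cv2.minAreaRect(np.array([onz(c,p,.006)[:2] for p in P],np.float32)*1000))
for b in blobs(t,(290,120,330,165),(8,90,100),(22,255,255),10): print("handle",b["a"],b["box"].round(1).tolist(),[onz(t,p,.056)[:2] for p in b["box"]])
for b in blobs(t,(315,185,370,240),(0,0,0),(180,255,32),5): print("knob",b["rc"],onz(t,b["rc"],.084))
E
```

```text
width: 0.0859
grip_force: 0.0
time: 54.4
ee_pos: [0.6325, -0.1044, 0.2268]
time: 55.4
ee_pos: [0.5957, 0.1591, 0.2263]
T peg 33 [276.111 209.732] [ 0.48  -0.099]
T peg 19 [227.631 203.603] [0.507 0.095]
T peg 58 [259.394 202.354] [ 0.511 -0.032]
T peg 25 [224.5   187.999] [0.571 0.108]
T peg 77 [236.15  175.894] [0.621 0.061]
S peg 10 [362.152 248.318] [0.755 0.01 ]
S peg 68 [299.446 219.458] [ 0.524 -0.1  ]
S peg 15 [337.517 215.476] [0.596 0.027]
S peg 91 [340.293 220.077] [0.618 0.022]
S peg 27 [293.789 210.744] [ 0.481 -0.094]
S peg 17 [303.246 203.98 ] [ 0.478 -0.046]
S peg 35 [316.125 197.668] [0.486 0.011]
S peg 138 [348.216 203.537] [0.581 0.095]
S peg 134 [316.596 202.642] [ 0.504 -0.001]
S peg 29 [337.687 189.472] [0.507 0.104]
peg tri (array([0.508, 0.097, 0.035]), np.float64(0.007002415249561365))
peg tri (array([0.605, 0.056, 0.098]), np.float64(0.006994732270650682))
peg tri (array([ 0.495, -0.088, -0.031]), np.float64(0.020303887147197074))
peg tri (array([ 0.481, -0.097,  0.03 ]), np.float64(0.004289309403750062))
head [[307.3, 175.7], [309.4, 158.2], [320.2, 159.5], [318.1, 177.0]]
T pad ((643.98291015625, -248.1762237548828), (85.93687438964844, 96.74449157714844), 88.51358032226562)
S pad ((645.7601928710938, -248.46656799316406), (87.97838592529297, 98.20361328125), 86.40343475341797)
handle 152.03125 [[310.6, 157.9], [313.6, 128.8], [319.6, 129.4], [316.6, 158.6]] [array([ 0.683, -0.239]), array([ 0.804, -0.254]), array([ 0.801, -0.278]), array([ 0.68 , -0.263])]
knob [319.609 204.93 ] [ 0.487 -0.268  0.084]
knob [343.5 207. ] [ 0.478 -0.36   0.084]
```

View pics/c7.png

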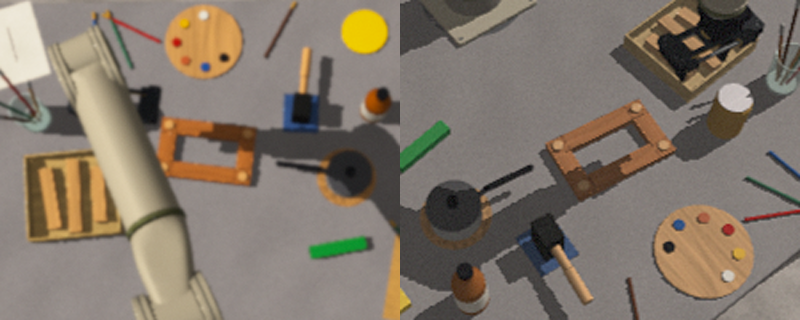

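All three offcuts are in the tray, the pot is on the mat, the four pegs sit flat and the mallet is upright on its pad. The robot is clear of everything, so I'm handing in.

```bash
python3 -c "
from bench import workorder; print(workorder.close_job())"
```

```text
the job is handed in; nothing more can be done
None
```

I handed the job in after about 55 s of robot time: pot slid onto the mat, all three offcuts in the tray, all four pegs driven to a hard stop, and the mallet upright within about 4 mm of its pad's middle; the judge's verdict was not shown.

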